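# Clamp a watch movement in its jig

## Task

Put the steel movement holder with the crown upright into the round nest of the aluminium clamping jig, fully down with its crown in the nest's slot, gently, without forcing it. Let go of it, then push the red handle of the jig's hold-down clamp down past its over-centre point until it lies fully home against its stop and the rubber spindle keeps the holder clamped. Never lean on the handle with more than about 25 N, for its bar would bend, and leave everything else on the bench where it is.

Things in the scene. Friction and masses are not known exactly. Their poses are not given: they have to be found in the camera images.
- drum_mid (a point): Centre (half-way up) of the loose movement holder: upright steel cylinder, 50 mm in diameter, 42 mm high, 0.18 to 0.35 kg, 2.5 mm chamfer round its foot, dark top. z points up; x points to the crown, a dark knob (9 mm diameter) on a stem, reaching 37 mm from the centre line, 8 mm above the underside. Starts standing on the bench; can be gripped across its y axis.
- drum_foot (a point): Centre of the underside of that holder (21 mm below its centre), same axes.
- nest_floor (a point): Centre of the floor of the nest: a blue ring on the jig, inside diameter 53 mm, outside 69 mm, 10 mm high. The floor is the jig plate's top, 12 mm above the bench. The ring has one gap, 18 mm wide, on its x side, for the crown. x points from the clamp through the nest to the gap, z up.
- jig: The fixed jig with all it carries; same axes as the nest. An aluminium plate 235 x 94 x 12 mm that reaches 120 mm in +x and 115 mm in -x of this origin, which lies on the bench 50 mm under the clamp arm's pivot. Nest centre at x 80 mm. The clamp's black steel frame (x -100 to 15 mm, 60 mm wide at its foot, 80 mm high) stands between nest and handle. It does not move.
- handle_pivot (a point): Fixed axis of the clamp handle, 163 mm from the nest centre in -x, 57 mm above the nest floor (69 mm above the bench). Same axes as the nest; the handle swings in the jig's x-z plane, about y. From here the handle points up and away from the nest; it is pushed on the face towards the nest, which becomes its upper face.
- clamp_handle (a joint): Handle angle, rad: 0 open (arm raised), growing as it is pushed over and down, away from the nest. With the holder seated the spindle meets it at about 1.08; resistance at the grip rises to 7 to 10 N, ends at the centre, 1.30; a stiff stop is at 1.34: home, counted from 1.325. Friction (2 N at the grip) holds it elsewhere. Bar elevation above level = 1.24 minus this, give or take 0.22: see handle_bar.
- handle_bar (a joint): Springing of the handle bar, rad: 0 unloaded, positive when pushed in the closing direction (0.0075 for 10 N at 90 mm from the axis); beyond 0.024 either way the bar bends. Straight bar, red grip 49 to 115 mm from the axis, 18 mm wide, 14 mm thick. It is bolted to its hub at an angle nobody measured: up to 0.22 rad (20 mm at the grip) higher or lower than nominal, so find it by touch or sight.
- clamp_arm (a joint): Angle in rad of the steel clamp arm (80 mm from pivot to spindle): 0 raised (98 degrees above level, clear of the nest, top 140 mm above the bench), 1.71 level over the nest. A link from the handle drives it: level at the handle's centre. The arm cannot be pressed home itself, only through the handle.
- spindle: Rubber-tipped sprung spindle (17 mm diameter, 10 N per mm, 9 mm travel) at the end of the clamp arm, which comes down on the middle of the holder's top. Origin at the underside of the rubber tip.
- drum: The movement holder as a whole; origin at the centre of its underside.
- spare_drum: Bystander: brass cylinder with brass top, without a crown, 50 mm in diameter, 42 mm high; origin at its underside.
- loupe_a: Bystander: black eye loupe, 48 mm in diameter, 56 mm high; origin at its underside.
- loupe_b: Bystander: black eye loupe, 48 mm in diameter, 56 mm high; origin at its underside.
- tape_ring: Bystander: black ring, 72 mm in diameter, 16 mm high; origin at its underside.
- bezel: Bystander: thin brass ring, 42 mm in diameter, 6 mm high; origin at its underside.
- parts_wheel: Bystander: round steel parts tray with spokes, 128 mm in diameter, 40 mm high; origin at its underside.
- tweezers: Bystander: steel tweezers lying flat, 117 mm long, 6 mm high; origin near their middle.

How it is judged:
On the way, in this order (a step that is already met when the one before it is completed fails the run):
1. the holder stands fully down in the nest, let go, with the clamp still open (horizontal distance between drum_foot and nest_floor below 0.004 m and z of drum_foot in the frame of nest_floor below 0.002 m and angle between drum_foot's own z axis and vertical below 0.06 rad and contact force between the fingers and drum below 0.1 N and value of joint clamp_handle below 0.5 rad), for 0.2 s.
2. the handle is home beyond its centre and the spindle presses on the holder (value of joint clamp_handle above 1.325 rad and contact force between spindle and drum above 10 N), for 0.2 s.
At the end, for the whole second after the job is handed in: The holder stands in the nest (centres within 4 mm, underside within 2 mm of the floor, upright within 0.06 rad), the clamp handle is home (at least 1.325 rad), the spindle presses on the holder with more than 10 N, all at rest (all of step 2 and horizontal distance between drum_foot and nest_floor below 0.004 m and z of drum_foot in the frame of nest_floor below 0.002 m and angle between drum_foot's own z axis and vertical below 0.06 rad and linear speed of drum below 0.01 m/s); the robot touches nothing.
It fails at once if the handle is overloaded: its bar springs by more than 0.024 rad (about 32 N at mid grip, 25 N at its end) (value of joint handle_bar above 0.024 rad or value of joint handle_bar below -0.024 rad).
It fails at once if the holder is jammed against the nest or jig with more than 60 N before the spindle is on it (contact force between drum and jig above 60 N and contact force between spindle and drum below 1 N).
It fails at once if a bystander is moved by more than 20 mm (distance of any of spare_drum, loupe_a, loupe_b, tape_ring, bezel, parts_wheel, tweezers from where it was at the start of the episode above 0.02 m).
It also fails if it takes over 72 s, if anything falls off the work surface, if the arm or the gripper's body presses on something with over 40 N, if the wrist force passes 120 N, or if a joint passes its speed limit or range.

## Robot

A 6-joint arm with a two-finger parallel gripper is mounted at the origin on the work surface. World frame = base frame: x ahead of the robot, y to its left, z up, the work surface at z = 0. Lengths are in m, angles in rad, forces in N, time in s.
With the tool pointing down it reaches from about 0.275 to 0.825 m from the base axis. Payload 4.9 kg.
Tool frame: the origin (TCP) lies at the centre of the arm's flange, where the gripper is bolted on; the fingertips stand 173 mm ahead of it and the grasp point (between the pads) lies 155 mm ahead of it (r.grip_depth is the distance from the TCP to the grasp point, in m); z points along the fingers, y is the line along which they close (so a half turn about z gives the same grasp; the last joint's range is limited). The gripper opens to 85 mm and grips with 20 to 120 N. Pads are 22 mm wide; open, the fingers measure 114 mm over their backs; the gripper's body (76 mm by 85 mm) begins 54 mm behind the grasp point. The pads swing forward as they close: fully open they stand 13 mm farther back than shut.
Start: joints at [-1.341, 0.326, -0.193, 1.052, 0, 1.437], TCP at [0.196, -0.514, 0.405] pointing down, gripper open.
Joint ranges: [-2.65, 2.65], [-0.97, 1.79], [-1.3, 1.35], [-1.93, 2.1], [-1.47, 1.37], [-3.14, 3.14]. Speed limits (rad/s): [2.57, 2.57, 3.14, 3.14, 3.14, 3.14].

## Interface

Orientations are given as [roll, pitch, yaw] about the fixed x, y, z axes, in that order (R = Rz(yaw) Ry(pitch) Rx(roll)).
In Python, from cell import r, vision gives the robot as it stands. The module is installed in compiled form; this text tells all that it offers.
- The arm moves only by the tool play_rows, never from a script. Its argument "motion" is a list of rows, each an object with "rot": the turn, a rotation vector about the tool's x, y, z in degrees, a list of three; "linear": the shift along the tool's x, y, z in mm, a list of three; "jaw": the opening, from 0 (shut) to 1 (fully open). A call has 1 to 12 rows; each row shifts and turns the commanded pose from where the row before left it, along the tool's axes as they then stand; what a row does not reach is not made up. A row lasts 1/12 s, in which the tool goes at most 41.7 mm and 7.16 degrees, less where a joint would pass 70% of its speed; a pose out of reach is approached as far as the arm can. A call with a gripper value outside its range is refused whole. The fingers move at their own pace and stop on an object; "force" is the grip in N (left out, the last holds). Time passes only in rows, so rows that do not move let the fingers close. It gives the time, the measured TCP pose, the force, the opening and the grip force at its end, in the units of the state.
- r.read_state(): the state, without advancing time (a new reading comes with each control period).
- vision.camera(name): name is "scene" or "top" or "wrist"; returns a dict with "frame" (384x512x3 uint8, red, green, blue), "depth" (384x512 float32, m along the optical axis (not along the pixel's ray), 0 where there is no reading), "fx", "fy", "cx", "cy" (pixels), "k1" (the pictures are not rectified: a ray, as slopes to the right and down, at radius r is drawn at 1 + k1 r^2 times it, then the intrinsics apply), "eye" and "rotation" of the camera in the world; the wrist camera has in their place "mount" (4x4, takes a point from camera to tool coordinates, whose origin is the TCP and whose axes are the flange's). Camera axes: x right, y up, looking along -z (the intrinsics and any distortion apply to the point x, -y, -z); pixel columns grow to the right and rows downward; lengths in m; the calibration is good to about 2 mm. A picture is of the moment at which its call begins: read the wrist's pose just before it.
- r.finish_job(): hands the job in; it is judged then, once.
The state is a dict: "time": time; "joint_positions": joint angles; "qd": joint speeds; "joint_torque": joint torques, N m; "position": TCP position; "eef_rot": TCP orientation; "wrist_force": force on the tool from outside, world axes, zero at the start; "wrist_torque": the same for the moment, N m; "grip_width": finger opening in m; "finger_force": force on a finger pad.
Only numpy, scipy, OpenCV 4.12 (cv2) and the standard library are available. Lean on these libraries where they do the work, as an engineer would, in place of code of your own. Each camera call takes 0.05 s, during which the arm holds its last target. There are 200 camera calls.

## Working session

There is one attempt and no reset: what is moved stays moved. The work goes in short steps, Python scripts to look and compute and a tool call to move; the robot and the scene stay as the last step left them, time stands still between calls to the robot, and variables do not carry over. Pictures are saved under pics/ and viewed, at most 10 in all, crops included, and the job is handed in when it is done.

Besides the shell and the picture viewer there is one more tool, called after "Call:" as name(argument=value, ...), one argument or row to a line, values as JSON. play_rows: Moves the arm, as the interface text tells. Its arguments: {"type":"object","properties":{"motion":{"type":"array"},"force":{"type":"number"}},"required":["motion"]}

```bash
mkdir -p pics; cat > h.py <<'E'
import numpy as np, cv2
from scipy.spatial.transform import Rotation as R
from cell import r, vision
def T():
    s=r.read_state(); M=np.eye(4); M[:3,:3]=R.from_euler('xyz',s['eef_rot']).as_matrix(); M[:3,3]=s['position']; return M
def cam(n):
    M=T(); c=vision.camera(n)
    if 'mount' in c: P=M@np.array(c['mount'])
    else:
        P=np.eye(4); P[:3,:3]=np.array(c['rotation']); P[:3,3]=c['eye']
    c['P']=P; return c
def cloud(c):
    h,w=c['depth'].shape; v,u=np.mgrid[:h,:w]
    K=np.array([[c['fx'],0,c['cx']],[0,c['fy'],c['cy']],[0,0,1]])
    p=cv2.undistortPoints(np.stack([u,v],-1).reshape(-1,1,2).astype(np.float64),K,np.array([c['k1'],0,0,0])).reshape(h,w,2)
    d=c['depth']; X=np.stack([p[...,0]*d,-p[...,1]*d,-d],-1)
    W=X@c['P'][:3,:3].T+c['P'][:3,3]; W[d==0]=np.nan; return W
def save(n,im): cv2.imwrite(f'pics/{n}.png',cv2.cvtColor(im,cv2.COLOR_RGB2BGR))
E
python3 - <<'E'
from h import *
a=cam('scene');b=cam('top')
np.savez('c0.npz',s=a['frame'],t=b['frame'],ws=cloud(a),wt=cloud(b))
save('top0',cv2.resize(b['frame'],(800,600)))
save('scene0',cv2.resize(a['frame'],(800,600)))
print(r.read_state(), a['eye'],b['eye'],r.grip_depth)
E
```

```text
{'time': 0.1, 'joint_positions': array([-1.34121941e+00,  3.26898111e-01, -1.93532646e-01,  1.05199585e+00,
        3.86012806e-05,  1.43661147e+00]), 'qd': array([ 0.00011081, -0.00048155,  0.00271054, -0.00172806,  0.00046817,
        0.00111556]), 'joint_torque': array([ 4.56667776e-04, -4.44242227e+01,  2.63037068e+01,  7.92246050e-03,
       -1.37054731e-04, -7.20092466e-07]), 'position': array([ 0.19564763, -0.51373922,  0.40394597]), 'eef_rot': array([-3.13998220e+00, -2.56356818e-04,  3.63761532e-01]), 'wrist_force': array([-0.88055949,  0.31689608,  0.83201633]), 'wrist_torque': array([ 0.03568584, -0.01622813,  0.01105683]), 'finger_force': 0.0, 'grip_width': 0.0851105434725444} [1.50082972 0.13254616 0.89553188] [0.39841393 0.02224479 1.42987838] 0.1547
```

View pics/top0.png

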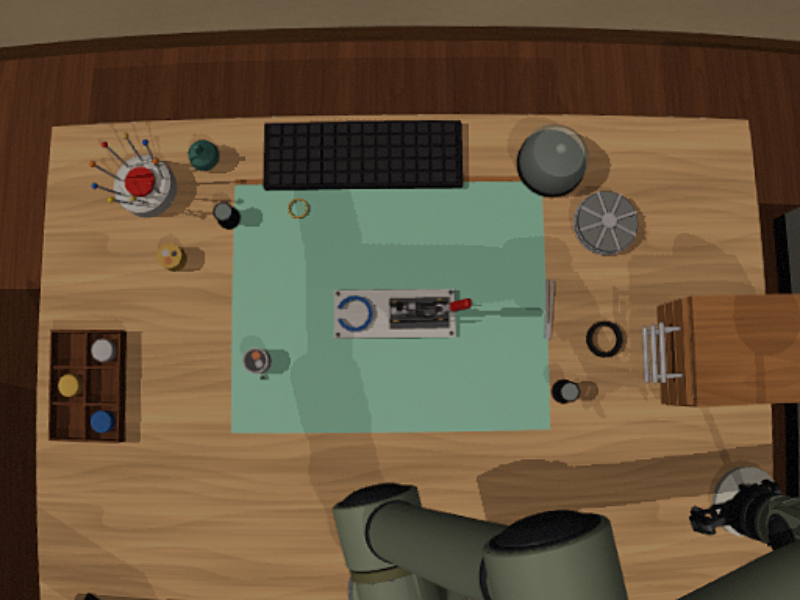

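View pics/scene0.png

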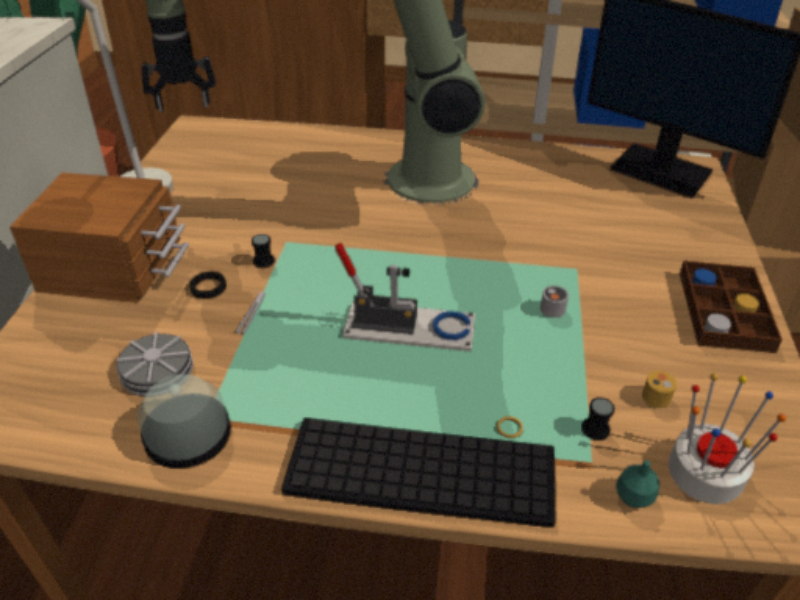

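The top view shows the holder at about (257,361) with its crown at (263,377). The nest is at (356,314) with its gap to the left (+y), and the red handle is at (460,305).

```bash
python3 - <<'E'
from h import *
z=np.load('c0.npz'); t=z['t'];w=z['wt']
def at(u,v): return w[int(v*.64),int(u*.64)].round(4)
for n,p in dict(drum=(257,359),nest=(356,314),mat=(400,400),plateL=(340,330),plateR=(450,332)).items(): print(n,at(*p))
hsv=cv2.cvtColor(t,cv2.COLOR_RGB2HSV)
def box(m,a,b,c,d):
    k=np.zeros(m.shape,bool);k[int(b*.64):int(d*.64),int(a*.64):int(c*.64)]=1;return m&k
blue=box((hsv[...,0]>98)&(hsv[...,0]<125)&(hsv[...,1]>110),325,285,385,345)
P=w[blue]; P=P[~np.isnan(P[:,0])]; P=P[(P[:,2]>.015)&(P[:,2]<.03)]
from scipy.optimize import least_squares
f=least_squares(lambda q:np.hypot(P[:,0]-q[0],P[:,1]-q[1])-.0305,P[:,:2].mean(0),loss='soft_l1',f_scale=.002)
print('ring',f.x,np.median(P[:,2]),len(P),'gapdir',P[:,:2].mean(0)-f.x)
red=box((hsv[...,1]>150)&((hsv[...,0]<8)|(hsv[...,0]>172)),440,285,490,330)
Q=w[red];Q=Q[~np.isnan(Q[:,0])];print('red',len(Q),Q.mean(0),Q.min(0),Q.max(0))
# drum top
k=box(np.abs(w[...,2]-.042)<.006,235,335,290,390);D=w[k];print('drumtop',len(D),D.mean(0),D.min(0),D.max(0))
# plate
k=box(np.abs(w[...,2]-.012)<.005,320,275,480,350);v,u=np.nonzero(k);
X=w[k];rc=cv2.minAreaRect((X[:,:2]*1000).astype(np.float32));print('plate',rc,np.median(X[:,2]))
# scene camera red
s=z['s'];ws=z['ws'];h2=cv2.cvtColor(s,cv2.COLOR_RGB2HSV)
m=box((h2[...,1]>150)&((h2[...,0]<8)|(h2[...,0]>172)),325,235,365,285)
Q=ws[m];Q=Q[~np.isnan(Q[:,0])];print('red scene',len(Q));
q=Q[np.argsort(Q[:,2])];print(q[::max(1,len(q)//12)].round(4))
m=box(np.abs(ws[...,2]-.042)<.005,530,270,580,330);D=ws[m];print('drum scene',len(D),D.mean(0),D.min(0),D.max(0))
save('crop0',cv2.resize(np.hstack([t[200:260,140:200],t[170:230,210:270],t[170:230,260:320]]),(780,260),interpolation=cv2.INTER_CUBIC))
E
```

```text
drum [2.5545 2.1783 3.5859]
nest [2.6379 2.2617 3.6693]
mat [2.6398 2.2636 3.6712]
plateL [2.6271 2.251  3.6586]
plateR [2.6527 2.2766 3.6842]<stdin>:11: RuntimeWarning: Mean of empty slice.
  ret = um.true_divide(
Traceback (most recent call last):
ValueError: Initial guess is outside of provided bounds
```

```bash
sed -i "s/P\[:3,:3\]=np.array(c\['rotation'\])/q=np.array(c['rotation']); P[:3,:3]=q if q.shape==(3,3) else R.from_euler('xyz',q).as_matrix()/" h.py
cat > m.py <<'E'
from h import *
from scipy.optimize import least_squares
a=cam('scene');b=cam('top');print(a['rotation'],b['rotation'])
t=b['frame'];w=cloud(b);s=a['frame'];ws=cloud(a)
def at(u,v): return w[int(v*.64),int(u*.64)].round(4)
for n,p in dict(drum=(257,359),nest=(356,314),mat=(400,400),plateL=(340,330),plateR=(450,332)).items(): print(n,at(*p))
hsv=cv2.cvtColor(t,cv2.COLOR_RGB2HSV)
def box(m,a,b,c,d):
    k=np.zeros(m.shape,bool);k[int(b*.64):int(d*.64),int(a*.64):int(c*.64)]=1;return m&k
blue=box((hsv[...,0]>98)&(hsv[...,0]<125)&(hsv[...,1]>110),325,285,385,345)
P=w[blue]; P=P[~np.isnan(P[:,0])]; print(len(P)); P=P[(P[:,2]>.012)&(P[:,2]<.03)]
f=least_squares(lambda q:np.hypot(P[:,0]-q[0],P[:,1]-q[1])-.0305,P[:,:2].mean(0),loss='soft_l1',f_scale=.002)
print('ring',f.x,np.median(P[:,2]),len(P),'gapdir',P[:,:2].mean(0)-f.x)
def st(n,X): print(n,len(X),X.mean(0).round(4),X.min(0).round(4),X.max(0).round(4))
red=box((hsv[...,1]>150)&((hsv[...,0]<8)|(hsv[...,0]>172)),440,285,490,330)
Q=w[red];Q=Q[~np.isnan(Q[:,0])];st('red',Q)
st('drumtop',w[box(np.abs(w[...,2]-.042)<.006,235,335,290,390)])
X=w[box(np.abs(w[...,2]-.012)<.005,320,275,480,350)];rc=cv2.minAreaRect((X[:,:2]*1000).astype(np.float32));print('plate',rc,np.median(X[:,2]))
h2=cv2.cvtColor(s,cv2.COLOR_RGB2HSV)
m=box((h2[...,1]>150)&((h2[...,0]<8)|(h2[...,0]>172)),325,235,365,285)
Q=ws[m];Q=Q[~np.isnan(Q[:,0])];print('red scene',len(Q));q=Q[np.argsort(Q[:,2])];print(q[::max(1,len(q)//12)].round(4))
st('drum scene',ws[box(np.abs(ws[...,2]-.042)<.005,530,270,580,330)])
save('crop0',cv2.resize(np.hstack([t[200:260,140:200],t[170:230,210:270],t[170:230,260:320]]),(780,260),interpolation=cv2.INTER_CUBIC))
E
python3 m.py
```

```text
[ 0.87752142 -0.01639707  1.70245363] [ 1.27884613e-01 -1.57204981e-04 -1.58117891e+00]
drum [0.4518 0.2815 0.0476]
nest [0.5393 0.0963 0.0162]
mat [0.3701 0.0105 0.0054]
plateL [0.5068 0.1272 0.0092]
plateR [ 0.5011 -0.0873  0.0152]
113
ring [0.53793191 0.09742639] 0.02295604122970407 113 gapdir [ 0.00029773 -0.0032535 ]
red 77 [ 0.5381 -0.0942  0.1552] [ 0.53   -0.1107  0.1177] [ 0.5473 -0.0797  0.1805]
drumtop 193 [0.4485 0.2857 0.043 ] [0.4254 0.2616 0.037 ] [0.4701 0.309  0.048 ]
plate ((541.103515625, 10.211929321289062), (301.3543395996094, 143.94491577148438), 89.4324722290039) 0.012780145540767895
red scene 89
[[ 0.5419 -0.0808  0.1205]
 [ 0.5473 -0.0823  0.1281]
 [ 0.5458 -0.0852  0.1335]
 [ 0.548  -0.0901  0.138 ]
 [ 0.5405 -0.0859  0.1431]
 [ 0.5472 -0.0899  0.1477]
 [ 0.5455 -0.0984  0.1523]
 [ 0.5443 -0.0928  0.1588]
 [ 0.5387 -0.0965  0.1644]
 [ 0.545  -0.0977  0.1688]
 [ 0.5476 -0.1052  0.1733]
 [ 0.5364 -0.0992  0.1758]
 [ 0.5475 -0.1049  0.1798]]
drum scene 162 [0.4532 0.2868 0.0433] [0.424  0.2621 0.037 ] [0.4775 0.3101 0.0469]
```

View pics/crop0.png

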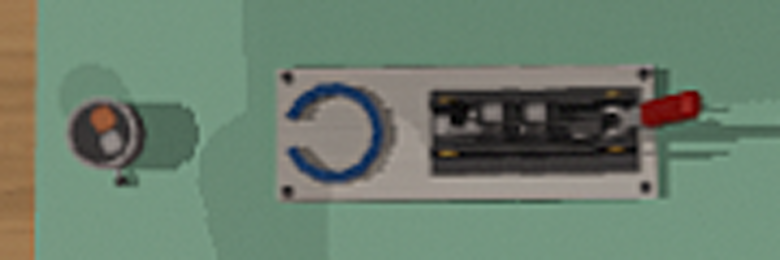

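The crop shows the crown below and slightly right of the holder, at about -159° in world. The gap points to +y and the handle is yawed slightly. I'll go above the nest first and look at it with the wrist camera.

Call:
play_rows(
  motion=[
    {"linear":[29.8,-25,0],"rot":[0,0,0],"jaw":1},
    {"linear":[29.8,-25,0],"rot":[0,0,0],"jaw":1},
    {"linear":[29.8,-25,0],"rot":[0,0,0],"jaw":1},
    {"linear":[29.8,-25,0],"rot":[0,0,0],"jaw":1},
    {"linear":[29.8,-25,0],"rot":[0,0,0],"jaw":1},
    {"linear":[29.8,-25,0],"rot":[0,0,0],"jaw":1},
    {"linear":[29.8,-25,0],"rot":[0,0,0],"jaw":1},
    {"linear":[29.8,-25,0],"rot":[0,0,0],"jaw":1},
    {"linear":[29.8,-25,0],"rot":[0,0,0],"jaw":1},
    {"linear":[29.8,-25,0],"rot":[0,0,0],"jaw":1},
    {"linear":[29.8,-25,0],"rot":[0,0,0],"jaw":1},
    {"linear":[29.8,-25,0],"rot":[0,0,0],"jaw":1},
  ],
)

```text
time: 1.2
position: [0.4236, -0.1045, 0.4048]
eef_rot: [3.141, -0.0, 0.364]
wrist_force: [0.9, -1.0, 0.0]
grip_width: 0.0855
finger_force: 0.0
```

Call:
play_rows(
  motion=[
    {"linear":[29.8,-25,0],"rot":[0,0,0],"jaw":1},
    {"linear":[29.8,-25,0],"rot":[0,0,0],"jaw":1},
    {"linear":[29.8,-25,0],"rot":[0,0,0],"jaw":1},
    {"linear":[29.8,-25,0],"rot":[0,0,0],"jaw":1},
    {"linear":[29.8,-25,0],"rot":[0,0,0],"jaw":1},
    {"linear":[29.8,-25,0],"rot":[0,0,0],"jaw":1},
    {"linear":[0,0,0],"rot":[0,0,-7],"jaw":1},
    {"linear":[0,0,0],"rot":[0,0,-7],"jaw":1},
    {"linear":[0,0,0],"rot":[0,0,-7],"jaw":1},
    {"linear":[0,0,0],"rot":[0,0,-7],"jaw":1},
    {"linear":[0,0,0],"rot":[0,0,-7],"jaw":1},
    {"linear":[0,0,0],"rot":[0,0,-7],"jaw":1},
  ],
)

```text
time: 2.2
position: [0.5368, 0.0975, 0.4044]
eef_rot: [-3.141, 0.0, 1.103]
wrist_force: [-0.5, 0.2, 1.1]
grip_width: 0.0853
finger_force: 0.0
```

Call:
play_rows(
  motion=[
    {"linear":[0,0,0],"rot":[0,0,-7],"jaw":1},
    {"linear":[0,0,0],"rot":[0,0,-7],"jaw":1},
    {"linear":[0,0,0],"rot":[0,0,-7],"jaw":1},
    {"linear":[0,0,0],"rot":[0,0,-6],"jaw":1},
    {"linear":[0,0,0],"rot":[0,0,0],"jaw":1},
    {"linear":[0,0,0],"rot":[0,0,0],"jaw":1},
  ],
)

```text
time: 2.7
position: [0.5368, 0.0974, 0.4045]
eef_rot: [-3.141, 0.0, 1.565]
wrist_force: [-0.4, -0.3, -0.0]
grip_width: 0.0852
finger_force: 0.0
```

```bash
python3 - <<'E'
from h import *
c=cam('wrist'); w=cloud(c); np.savez('nest.npz',f=c['frame'],w=w,P=c['P'],d=c['depth'])
print(T().round(4),np.array(c['mount']).round(4),c['fx'],c['cx'],c['cy'],c['k1'])
save('w1',cv2.resize(c['frame'],(800,600)))
E
```

```text
[[ 5.200e-03  1.000e+00 -2.000e-04  5.369e-01]
 [ 1.000e+00 -5.200e-03  0.000e+00  9.740e-02]
 [ 0.000e+00 -2.000e-04 -1.000e+00  4.046e-01]
 [ 0.000e+00  0.000e+00  0.000e+00  1.000e+00]] [[ 6.000e-04  9.597e-01  2.810e-01  7.180e-02]
 [ 1.000e+00 -5.000e-04 -5.000e-04 -3.000e-04]
 [-4.000e-04  2.810e-01 -9.597e-01  3.080e-02]
 [ 0.000e+00  0.000e+00  0.000e+00  1.000e+00]] 326.8010306998505 256.92188029834665 189.9789819384668 0.011070077564771987
```

View pics/w1.png

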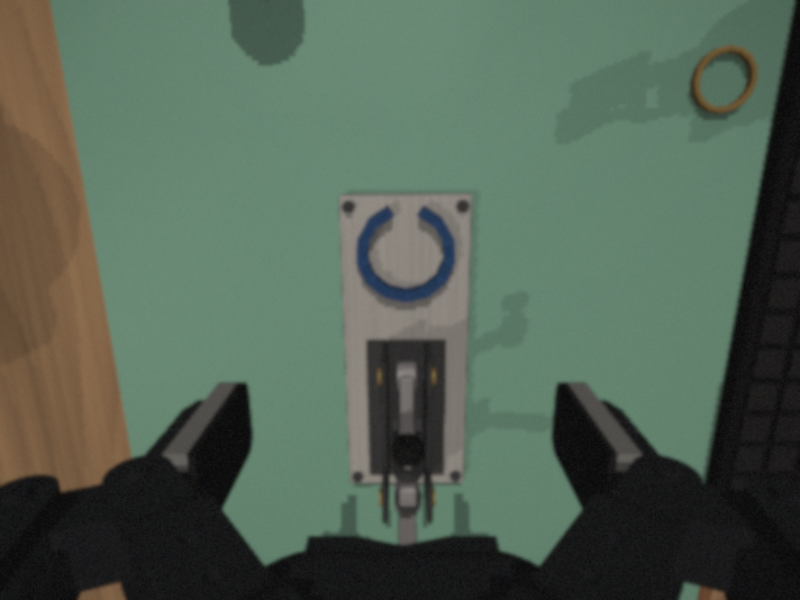

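The ring is centred at about (406,254), the gap is at (405,208) and the four plate screws are at (348,206), (462,206), (357,477) and (455,477). I'll fit these by ray-plane intersection.

```bash
cat >> h.py <<'E'
from scipy.optimize import least_squares
def ray(c,uv,z):
    K=np.array([[c['fx'],0,c['cx']],[0,c['fy'],c['cy']],[0,0,1]])
    p=cv2.undistortPoints(np.asarray(uv,float).reshape(-1,1,2),K,np.array([c['k1'],0,0,0])).reshape(-1,2)
    D=np.c_[p[:,0],-p[:,1],-np.ones(len(p))]@c['P'][:3,:3].T; o=c['P'][:3,3]
    return o+D*((z-o[2])/D[:,2])[:,None]
def ring(X):
    # top of ring: centre, and gap direction
    f=least_squares(lambda q:np.maximum(np.abs(np.hypot(X[:,0]-q[0],X[:,1]-q[1])-.0305)-.004,0)*1000,X[:,:2].mean(0),loss='soft_l1')
    a=np.sort(np.arctan2(X[:,1]-f.x[1],X[:,0]-f.x[0])); g=np.diff(np.r_[a,a[0]+2*np.pi]); i=g.argmax()
    return f.x,a[i]+g[i]/2,g[i],f.cost
E
python3 - <<'E'
from h import *
c=cam('wrist');im=c['frame'];h=cv2.cvtColor(im,cv2.COLOR_RGB2HSV)
m=(h[...,0]>100)&(h[...,0]<125)&(h[...,1]>120);m[:110]=0;m[210:]=0;m[:,:210]=0;m[:,310:]=0
v,u=np.nonzero(m);X=ray(c,np.c_[u,v],.022);print(len(u),X.min(0),X.max(0),ring(X))
# screws: dark blobs on plate
g=cv2.cvtColor(im,cv2.COLOR_RGB2GRAY)
S=[]
for p in [(348,206),(462,206),(357,477),(455,477)]:
    x,y=int(p[0]*.64),int(p[1]*.64);q=g[y-5:y+6,x-5:x+6].astype(float);k=np.maximum(90-q,0);k[q>90]=0
    yy,xx=np.mgrid[-5:6,-5:6];S.append((x+(k*xx).sum()/k.sum(),y+(k*yy).sum()/k.sum()))
W=ray(c,S,.012);print(W.round(4));d=W[0]-W[2],W[1]-W[3];print([np.degrees(np.arctan2(e[1],e[0])) for e in d],W[:2].mean(0))
w=cloud(c)
print('plate z',np.median(w[195:205,235:290].reshape(-1,3),0))
E
```

```text
804 [0.50695899 0.06497155 0.022     ] [0.57187803 0.12852538 0.022     ] (array([0.53894533, 0.09810415]), np.float64(1.569042267414523), np.float64(0.7504497117264062), np.float64(0.0))
[[ 0.4991  0.1296  0.012 ]
 [ 0.5794  0.1297  0.012 ]
 [ 0.4992 -0.0904  0.012 ]
 [ 0.5795 -0.09    0.012 ]]
[np.float64(90.03854044317164), np.float64(90.0259285740508)] [0.53920441 0.12963404 0.012     ]
plate z [nan nan nan]
```

Call:
play_rows(
  motion=[
    {"linear":[31.5,-14.4,0],"rot":[0,0,0],"jaw":1},
    {"linear":[31.5,-14.4,0],"rot":[0,0,0],"jaw":1},
    {"linear":[31.5,-14.4,0],"rot":[0,0,0],"jaw":1},
    {"linear":[31.5,-14.4,0],"rot":[0,0,0],"jaw":1},
    {"linear":[31.5,-14.4,0],"rot":[0,0,0],"jaw":1},
    {"linear":[31.5,-14.4,0],"rot":[0,0,0],"jaw":1},
    {"linear":[0,0,0],"rot":[0,0,-7],"jaw":1},
    {"linear":[0,0,0],"rot":[0,0,-7],"jaw":1},
    {"linear":[0,0,0],"rot":[0,0,-7],"jaw":1},
    {"linear":[0,0,0],"rot":[0,0,-7],"jaw":1},
    {"linear":[0,0,0],"rot":[0,0,-7],"jaw":1},
    {"linear":[0,0,0],"rot":[0,0,-7],"jaw":1},
  ],
)

```text
time: 3.8
position: [0.4509, 0.2867, 0.4047]
eef_rot: [-3.142, 0.0, 2.306]
wrist_force: [-0.5, 0.2, 0.5]
grip_width: 0.0852
finger_force: 0.0
```

Call:
play_rows(
  motion=[
    {"linear":[0,0,0],"rot":[0,0,-7],"jaw":1},
    {"linear":[0,0,0],"rot":[0,0,-7],"jaw":1},
    {"linear":[0,0,0],"rot":[0,0,-7],"jaw":1},
    {"linear":[0,0,0],"rot":[0,0,-7],"jaw":1},
    {"linear":[0,0,0],"rot":[0,0,-7],"jaw":1},
    {"linear":[0,0,0],"rot":[0,0,-7],"jaw":1},
    {"linear":[0,0,0],"rot":[0,0,-7],"jaw":1},
    {"linear":[0,0,0],"rot":[0,0,-7],"jaw":1},
    {"linear":[0,0,0],"rot":[0,0,-7],"jaw":1},
    {"linear":[0,0,0],"rot":[0,0,-6],"jaw":1},
    {"linear":[0,0,0],"rot":[0,0,0],"jaw":1},
    {"linear":[0,0,0],"rot":[0,0,0],"jaw":1},
  ],
)

```text
time: 4.8
position: [0.451, 0.2866, 0.4047]
eef_rot: [3.142, 0.0, -2.781]
wrist_force: [1.6, -1.1, 0.1]
grip_width: 0.0853
finger_force: 0.0
```

```bash
python3 - <<'E'
from h import *
c=cam('wrist'); w=cloud(c)
print(T().round(4),r.read_state()['joint_positions'].round(3))
x=w[...,2]; m=np.abs(x-.042)<.004; m[290:]=0; n,l,s,ce=cv2.connectedComponentsWithStats(m.astype(np.uint8)); print(s[1:][s[1:,4]>100],np.nanmedian(x[m]))
save('w2',cv2.resize(c['frame'][80:290,100:400],(800,560)))
E
```

```text
[[-0.9357 -0.3527 -0.      0.451 ]
 [-0.3527  0.9357  0.      0.2866]
 [-0.      0.     -1.      0.4047]
 [ 0.      0.      0.      1.    ]] [ 0.428  0.297 -0.233  1.04   0.     0.067]
[[ 232  139   49   48 1785]] 0.04224303974475363
```

View pics/w2.png

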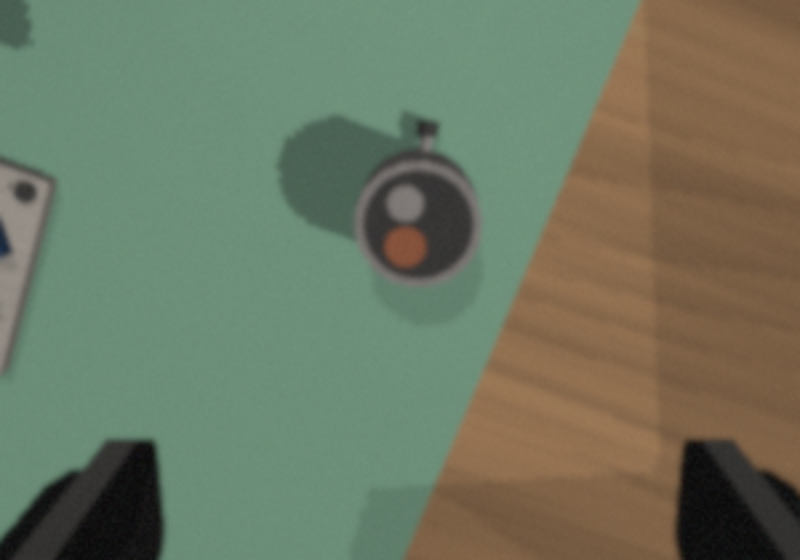

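The holder's top is centred at crop (418,222), which is full pixel (256.7,163.2). The crown knob is at (428,129), which is (260.5,128.4).

```bash
python3 - <<'E'
from h import *
c=cam('wrist')
d=ray(c,[(256.75,163.2)],.042)[0];k=ray(c,[(260.5,128.4)],.009)[0]
w=cloud(c);m=np.abs(w[...,2]-.042)<.004;m[290:]=0
v,u=np.nonzero(m);(cx,cy),rr=cv2.minEnclosingCircle(np.c_[u,v].astype(np.float32));d2=ray(c,[(cx,cy)],.042)[0]
print(d,d2,k,np.hypot(*(k-d)[:2]),np.degrees(np.arctan2(*(k-d)[1::-1])),np.degrees(np.arctan2(*(k-d2)[1::-1])))
M=T();print('tool',(np.linalg.inv(M)@np.r_[(d+d2)/2,1]).round(4),rr)
E
```

```text
[0.44800471 0.28582091 0.042     ] [0.4480376  0.28492621 0.042     ] [0.41641076 0.27829236 0.009     ] 0.03247855699152457 -166.59689520585223 -168.15374577186657
tool [ 3.200e-03 -1.000e-04  3.627e-01  1.000e+00] 24.130908966064453
```

Call:
play_rows(
  motion=[
    {"linear":[0,0,0],"rot":[0,0,7],"jaw":1},
    {"linear":[3.2,-0.4,30],"rot":[0,0,0],"jaw":1},
    {"linear":[0,0,35],"rot":[0,0,0],"jaw":1},
    {"linear":[0,0,35],"rot":[0,0,0],"jaw":1},
    {"linear":[0,0,35],"rot":[0,0,0],"jaw":1},
    {"linear":[0,0,35],"rot":[0,0,0],"jaw":1},
    {"linear":[0,0,28],"rot":[0,0,0],"jaw":1},
    {"linear":[0,0,15],"rot":[0,0,0],"jaw":1},
    {"linear":[0,0,6],"rot":[0,0,0],"jaw":1},
    {"linear":[0,0,0],"rot":[0,0,0],"jaw":1},
    {"linear":[0,0,0],"rot":[0,0,0],"jaw":1},
  ],
)

```text
time: 5.82
position: [0.4484, 0.2857, 0.1862]
eef_rot: [3.141, 0.001, -2.901]
wrist_force: [0.2, -0.7, 0.2]
grip_width: 0.0855
finger_force: 0.0
```

Call:
play_rows(
  motion=[
    {"linear":[0,0,0],"rot":[0,0,0],"jaw":0.75},
    {"linear":[0,0,0],"rot":[0,0,0],"jaw":0.65},
    {"linear":[0,0,0],"rot":[0,0,0],"jaw":0.6},
    {"linear":[0,0,0],"rot":[0,0,0],"jaw":0.5},
    {"linear":[0,0,0],"rot":[0,0,0],"jaw":0.4},
    {"linear":[0,0,0],"rot":[0,0,0],"jaw":0.4},
    {"linear":[0,0,0],"rot":[0,0,0],"jaw":0.4},
    {"linear":[0,0,0],"rot":[0,0,0],"jaw":0.4},
  ],
  force=40,
)

```text
time: 6.48
position: [0.4486, 0.2856, 0.1872]
eef_rot: [-3.141, 0.002, -2.9]
wrist_force: [-0.6, -1.7, 6.7]
grip_width: 0.0489
finger_force: 40.7
```

Call:
play_rows(
  motion=[
    {"linear":[0,0,-10],"rot":[0,0,0],"jaw":0.4},
    {"linear":[0,0,-30],"rot":[0,0,0],"jaw":0.4},
    {"linear":[0,0,-30],"rot":[0,0,0],"jaw":0.4},
    {"linear":[0,0,-30],"rot":[0,0,0],"jaw":0.4},
    {"linear":[0,0,-10],"rot":[0,0,0],"jaw":0.4},
    {"linear":[0,0,0],"rot":[0,0,0],"jaw":0.4},
    {"linear":[0,0,0],"rot":[0,0,0],"jaw":0.4},
  ],
)

```text
time: 7.07
position: [0.4478, 0.2854, 0.2957]
eef_rot: [3.141, 0.001, -2.9]
wrist_force: [-0.3, 0.1, -3.5]
grip_width: 0.049
finger_force: 42.5
```

```bash
python3 - <<'E'
from h import *
s=r.read_state();print(s['wrist_force'],s['grip_width'])
c=cam('wrist'); save('w3',cv2.resize(c['frame'],(800,600))); w=cloud(c)
i=np.linalg.inv(T()); t=w@i[:3,:3].T+i[:3,3]; np.save('t3.npy',t)
m=(np.abs(t[...,1])<.03)&(np.abs(t[...,0])<.03)&(t[...,2]>.13)&(t[...,2]<.165); print(m.sum())
z=t[...,2][m]; print(np.histogram(z,bins=14)); m2=m&(np.abs(t[...,2]-np.median(z))<.003); X=t[m2]; print(X.min(0),X.max(0),X.mean(0))
E
```

```text
[-0.33056156  0.0906064  -3.52652687] 0.04904027335966136
15263
(array([  586,   348,   250,   273,   431, 10646,   641,   365,   327,
         302,   300,   280,   261,   253]), array([0.13000108, 0.13250093, 0.13500078, 0.13750063, 0.14000049,
       0.14250034, 0.14500019, 0.14750004, 0.14999989, 0.15249974,
       0.1549996 , 0.15749945, 0.1599993 , 0.16249915, 0.164999  ]))
[-0.02622979 -0.02997022  0.14082581] [0.02471592 0.02984631 0.1468049 ] [0.00102818 0.00054651 0.14378729]
```

View pics/w3.png

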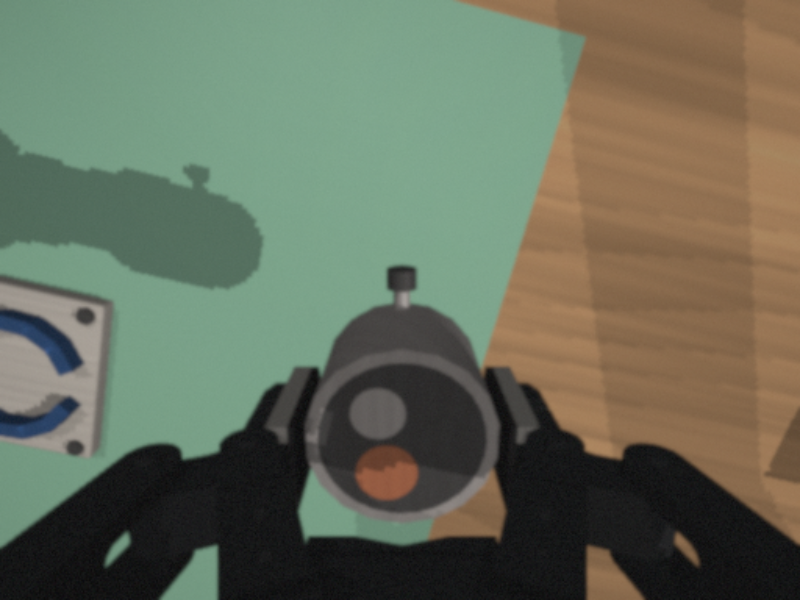

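The crown lies in line with the tool x axis (knob at column 402, holder centre at 402), so the grip is good. I'll carry it over the nest and turn it.

Call:
play_rows(
  motion=[
    {"linear":[-7.3,-34.05,0],"rot":[0,0,0],"jaw":0.4},
    {"linear":[-7.3,-34.05,0],"rot":[0,0,0],"jaw":0.4},
    {"linear":[-7.3,-34.05,0],"rot":[0,0,0],"jaw":0.4},
    {"linear":[-7.3,-34.05,0],"rot":[0,0,0],"jaw":0.4},
    {"linear":[-7.3,-34.05,0],"rot":[0,0,0],"jaw":0.4},
    {"linear":[-7.3,-34.05,0],"rot":[0,0,0],"jaw":0.4},
    {"linear":[0,0,0],"rot":[0,0,6.9],"jaw":0.4},
    {"linear":[0,0,0],"rot":[0,0,6.9],"jaw":0.4},
    {"linear":[0,0,0],"rot":[0,0,6.9],"jaw":0.4},
    {"linear":[0,0,0],"rot":[0,0,6.9],"jaw":0.4},
    {"linear":[0,0,0],"rot":[0,0,6.9],"jaw":0.4},
    {"linear":[0,0,0],"rot":[0,0,6.9],"jaw":0.4},
  ],
)

```text
time: 8.12
position: [0.5384, 0.0974, 0.293]
eef_rot: [-3.139, -0.004, 2.654]
wrist_force: [-0.1, 0.5, -1.9]
grip_width: 0.0486
finger_force: 42.8
```

Call:
play_rows(
  motion=[
    {"linear":[0,0,0],"rot":[0,0,6.9],"jaw":0.4},
    {"linear":[0,0,0],"rot":[0,0,6.9],"jaw":0.4},
    {"linear":[0,0,0],"rot":[0,0,6.9],"jaw":0.4},
    {"linear":[0,0,0],"rot":[0,0,6.9],"jaw":0.4},
    {"linear":[0,0,0],"rot":[0,0,6.9],"jaw":0.4},
    {"linear":[0,0,0],"rot":[0,0,6.9],"jaw":0.4},
    {"linear":[0,0,0],"rot":[0,0,6.9],"jaw":0.4},
    {"linear":[0,0,0],"rot":[0,0,6.9],"jaw":0.4},
    {"linear":[0,0,0],"rot":[0,0,7.2],"jaw":0.4},
    {"linear":[0,0,0],"rot":[0,0,0],"jaw":0.4},
    {"linear":[0,0,0],"rot":[0,0,0],"jaw":0.4},
    {"linear":[0,0,0],"rot":[0,0,0],"jaw":0.4},
  ],
)

```text
time: 9.12
position: [0.5389, 0.0976, 0.2944]
eef_rot: [-3.139, 0.0, 1.575]
wrist_force: [0.2, -0.1, -1.7]
grip_width: 0.049
finger_force: 42.8
```

Call:
play_rows(
  motion=[
    {"linear":[0,0.4,20],"rot":[0,0,0],"jaw":0.4},
    {"linear":[0,0,30],"rot":[0,0,0],"jaw":0.4},
    {"linear":[0,0,18],"rot":[0,0,0],"jaw":0.4},
    {"linear":[0,0,10],"rot":[0,0,0],"jaw":0.4},
    {"linear":[0,0,3],"rot":[0,0,0],"jaw":0.4},
    {"linear":[0,0,0],"rot":[0,0,0],"jaw":0.4},
    {"linear":[0,0,0],"rot":[0,0,0],"jaw":0.4},
    {"linear":[0,0,0],"rot":[0,0,0],"jaw":0.4},
  ],
)

```text
time: 9.78
position: [0.5406, 0.0976, 0.2159]
eef_rot: [3.139, -0.0, 1.573]
wrist_force: [0.2, -0.7, -2.4]
grip_width: 0.0487
finger_force: 42.8
```

```bash
python3 - <<'E'
from h import *
s=r.read_state();print(s['position'],s['wrist_force'],s['wrist_torque'])
c=cam('wrist'); save('w4',cv2.resize(c['frame'],(800,600)))
E
```

```text
[0.5405878  0.09763807 0.21589706] [ 0.16175627 -0.69522956 -2.36981299] [-0.00527121 -0.00461099  0.00638672]
```

View pics/w4.png

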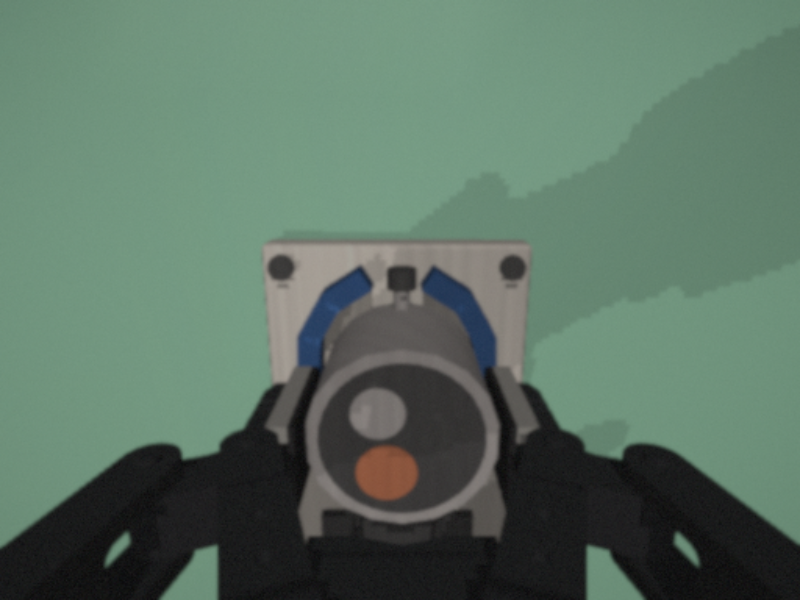

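The nest's mid column (ring 398, screws 396.5) lies about 1.5 mm left of the holder's (402). I'll correct that and lower slowly.

Call:
play_rows(
  motion=[
    {"linear":[0,-1.4,0],"rot":[0,0,0],"jaw":0.4},
    {"linear":[0,0,2],"rot":[0,0,0],"jaw":0.4},
    {"linear":[0,0,2],"rot":[0,0,0],"jaw":0.4},
    {"linear":[0,0,2],"rot":[0,0,0],"jaw":0.4},
    {"linear":[0,0,1],"rot":[0,0,0],"jaw":0.4},
    {"linear":[0,0,1],"rot":[0,0,0],"jaw":0.4},
    {"linear":[0,0,0],"rot":[0,0,0],"jaw":0.4},
  ],
)

```text
time: 10.42
position: [0.5383, 0.0976, 0.2064]
eef_rot: [-3.141, 0.0, 1.572]
wrist_force: [0.7, 0.1, -2.1]
grip_width: 0.0489
finger_force: 42.8
```

Call:
play_rows(
  motion=[
    {"linear":[0,0.5,1],"rot":[0,0,0],"jaw":0.4},
    {"linear":[0,0,1],"rot":[0,0,0],"jaw":0.4},
    {"linear":[0,0,1],"rot":[0,0,0],"jaw":0.4},
    {"linear":[0,0,1],"rot":[0,0,0],"jaw":0.4},
    {"linear":[0,0,0],"rot":[0,0,0],"jaw":0.4},
  ],
)

```text
time: 10.83
position: [0.5388, 0.0976, 0.2025]
eef_rot: [-3.141, 0.0, 1.572]
wrist_force: [0.1, -0.2, -3.0]
grip_width: 0.0488
finger_force: 42.8
```

Entering freely.

Call:
play_rows(
  motion=[
    {"linear":[0,0,1],"rot":[0,0,0],"jaw":0.4},
    {"linear":[0,0,1],"rot":[0,0,0],"jaw":0.4},
    {"linear":[0,0,0.7],"rot":[0,0,0],"jaw":0.4},
    {"linear":[0,0,0],"rot":[0,0,0],"jaw":0.4},
  ],
)

```text
time: 11.17
position: [0.5388, 0.0976, 0.1998]
eef_rot: [-3.141, 0.0, 1.572]
wrist_force: [-0.9, 0.9, -2.9]
grip_width: 0.0487
finger_force: 42.8
```

Call:
play_rows(
  motion=[
    {"linear":[0,0,0.5],"rot":[0,0,0],"jaw":0.4},
    {"linear":[0,0,0.5],"rot":[0,0,0],"jaw":0.4},
    {"linear":[0,0,0],"rot":[0,0,0],"jaw":0.4},
  ],
)

```text
time: 11.42
position: [0.5389, 0.0976, 0.1993]
eef_rot: [3.141, -0.0, 1.572]
wrist_force: [-0.8, 0.3, 0.6]
grip_width: 0.0489
finger_force: 43.2
```

Call:
play_rows(
  motion=[
    {"linear":[0,0,0.5],"rot":[0,0,0],"jaw":0.4},
    {"linear":[0,0,0.5],"rot":[0,0,0],"jaw":0.4},
    {"linear":[0,0,0],"rot":[0,0,0],"jaw":0.4},
  ],
)

```text
time: 11.67
position: [0.5389, 0.0976, 0.1992]
eef_rot: [3.141, -0.0, 1.572]
wrist_force: [-3.8, -0.2, 9.9]
grip_width: 0.0487
finger_force: 44.1
```

Contact comes at the expected floor height. I'll release, rise and look.

Call:
play_rows(
  motion=[
    {"linear":[0,0,-0.8],"rot":[0,0,0],"jaw":0.6},
    {"linear":[0,0,0],"rot":[0,0,0],"jaw":0.8},
    {"linear":[0,0,0],"rot":[0,0,0],"jaw":1},
    {"linear":[0,0,0],"rot":[0,0,0],"jaw":1},
    {"linear":[0,0,0],"rot":[0,0,0],"jaw":1},
    {"linear":[0,0,-20],"rot":[0,0,0],"jaw":1},
    {"linear":[0,0,-40],"rot":[0,0,0],"jaw":1},
    {"linear":[0,0,-40],"rot":[0,0,0],"jaw":1},
    {"linear":[0,0,-40],"rot":[0,0,0],"jaw":1},
    {"linear":[0,0,-30],"rot":[0,0,0],"jaw":1},
    {"linear":[0,0,0],"rot":[0,0,0],"jaw":1},
    {"linear":[0,0,0],"rot":[0,0,0],"jaw":1},
  ],
)

```text
time: 12.67
position: [0.5396, 0.0976, 0.3708]
eef_rot: [3.137, -0.0, 1.572]
wrist_force: [-0.6, -0.3, -0.6]
grip_width: 0.0853
finger_force: 0.0
```

```bash
python3 - <<'E'
from h import *
c=cam('wrist'); w=cloud(c); print(T().round(4))
m=np.abs(w[...,2]-.054)<.005;m&=np.hypot(w[...,0]-.539,w[...,1]-.0975)<.035
X=w[m];print('top z',np.median(X[:,2]),X.min(0),X.max(0)); A=np.c_[X[:,:2],np.ones(len(X))];print(np.linalg.lstsq(A,X[:,2],rcond=None)[0])
a=cam('scene');s=a['frame'];ws=cloud(a);t=cam('top');wt=cloud(t)
# handle line in jig x-z plane: (y,z) fit on red pts both cams
for n,cc,ww in (('scene',a,ws),('top',t,wt)):
    h=cv2.cvtColor(cc['frame'],cv2.COLOR_RGB2HSV);k=(h[...,1]>150)&((h[...,0]<8)|(h[...,0]>172))&(np.hypot(ww[...,0]-.54,ww[...,1]+.095)<.06)&(ww[...,2]>.08)
    Q=ww[k];u,S,V=np.linalg.svd(Q-Q.mean(0),full_matrices=False);print(n,len(Q),Q.mean(0),V[0],np.degrees(np.arctan2(V[0][2],-V[0][1])),Q[:,2].min(),Q[:,2].max())
h=np.hstack([cv2.resize(c['frame'][90:250,170:350],(420,373)),cv2.resize(s[140:230,200:315],(380,297),interpolation=cv2.INTER_CUBIC)[:297].copy() if 0 else cv2.copyMakeBorder(cv2.resize(s[140:230,200:315],(380,297)),0,76,0,0,cv2.BORDER_CONSTANT)])
save('w5',h)
E
```

```text
[[-0.0014  1.      0.001   0.5389]
 [ 1.      0.0014  0.      0.0976]
 [ 0.      0.001  -1.      0.3689]
 [ 0.      0.      0.      1.    ]]
top z 0.05423693327397189 [0.5138968  0.07356157 0.04904755] [0.56282438 0.1234434  0.05636049]
[ 0.00040898 -0.00742939  0.05472403]
scene 85 [ 0.54535352 -0.09362675  0.15406137] [ 0.02568927  0.37931358 -0.92491149] -112.29892511203747 0.12228650254024542 0.1809676086633849
top 75 [ 0.53796775 -0.09450843  0.15608559] [-0.00528764  0.41773237 -0.90855474] -114.69187340362589 0.1201053789535238 0.18081572344880503
```

View pics/w5.png

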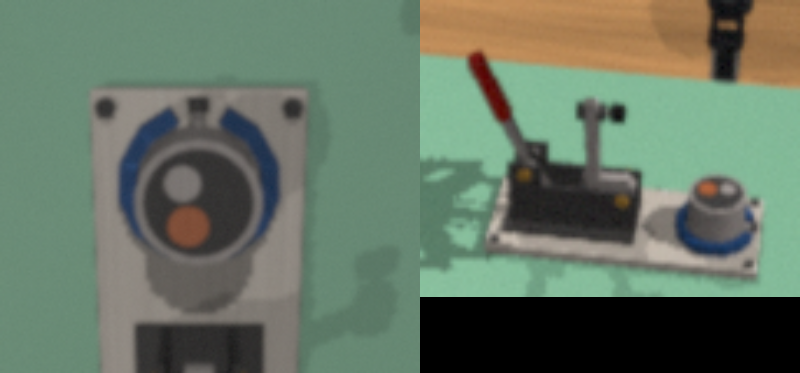

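The holder is seated: its top is level at 0.054 and the crown is in the gap. The bar stands about 67° above level, so next I work out the finger path for the handle.

```bash
cat > path.py <<'E'
import numpy as np
P=np.array([-.0655,.069])
def tcp(th,cl=0):
    u=np.array([-np.cos(th),np.sin(th)]);n=np.array([np.sin(th),np.cos(th)])
    k=np.clip((th+.05)/.15,0,1); off=.011*(2*k-1)      # contact corner: left edge -> right edge
    s=.100*k+.078*(1-k)
    c=P+s*u+(.007+cl)*n
    return np.array([c[0]+off,c[1]+.173])
if __name__=='__main__':
    th=np.array([1.17]+[1.17-.1*i for i in range(1,15)])
    X=[tcp(1.17,.015)]+[tcp(t) for t in th]
    for i,x in enumerate(X): print(i, 'q=%.2f'%(1.17-th[i-1]) if i else 'clr', (x*1000).round(1), ((X[i]-X[i-1])*[1000,-1000]).round(1) if i else '')
E
python3 path.py; python3 -c "
from h import *; print(r.read_state()['position'])"
```

```text
0 clr [-73.3 342.7] 
1 q=0.00 [-87.1 336.8] [-13.8   5.9]
2 q=0.10 [-96.4 333.1] [-9.3  3.7]
3 q=0.20 [-105.3  328.4] [-8.9  4.6]
4 q=0.30 [-113.6  322.9] [-8.4  5.5]
5 q=0.40 [-121.4  316.6] [-7.8  6.3]
6 q=0.50 [-128.5  309.6] [-7.1  7.1]
7 q=0.60 [-134.9  301.9] [-6.4  7.7]
8 q=0.70 [-140.5  293.5] [-5.6  8.3]
9 q=0.80 [-145.2  284.7] [-4.7  8.8]
10 q=0.90 [-149.   275.4] [-3.8  9.3]
11 q=1.00 [-151.9  265.8] [-2.9  9.6]
12 q=1.10 [-153.8  255.7] [-1.9 10.1]
13 q=1.20 [-154.7  246.6] [-0.9  9.1]
14 q=1.30 [-154.7  238.8] [-0.1  7.7]
15 q=1.40 [-154.  231.] [0.7 7.8]
[0.53826044 0.09753279 0.36717493]
```

Call:
play_rows(
  motion=[
    {"linear":[-30,0,0],"rot":[0,0,0],"jaw":0.6},
    {"linear":[-40,0,0],"rot":[0,0,0],"jaw":0.3},
    {"linear":[-40,0,0],"rot":[0,0,0],"jaw":0},
    {"linear":[-30,0,0],"rot":[0,0,0],"jaw":0},
    {"linear":[-20,0,0],"rot":[0,0,0],"jaw":0},
    {"linear":[0,0,0],"rot":[0,0,0],"jaw":0},
    {"linear":[0,0,0],"rot":[0,0,0],"jaw":0},
    {"linear":[0,0,0],"rot":[0,0,0],"jaw":0},
  ],
)

```text
time: 13.48
position: [0.5387, -0.062, 0.3675]
eef_rot: [-3.139, -0.001, 1.572]
wrist_force: [-0.5, 0.2, 0.5]
grip_width: -0.0001
finger_force: 0.0
```

Next I lower to the clearance pose and follow the arc to about q = 0.6.

Call:
play_rows(
  motion=[
    {"linear":[-6,0.3,15],"rot":[0,0,0],"jaw":0},
    {"linear":[-5,0,10],"rot":[0,0,0],"jaw":0},
    {"linear":[-7,0,3],"rot":[0,0,0],"jaw":0},
    {"linear":[-7,0,3],"rot":[0,0,0],"jaw":0},
    {"linear":[-4.5,0,2],"rot":[0,0,0],"jaw":0},
    {"linear":[-4.8,0,2],"rot":[0,0,0],"jaw":0},
    {"linear":[-4.5,0,2.3],"rot":[0,0,0],"jaw":0},
    {"linear":[-4.4,0,2.3],"rot":[0,0,0],"jaw":0},
  ],
)

```text
time: 14.15
position: [0.5394, -0.1058, 0.3291]
eef_rot: [3.142, -0.001, 1.572]
wrist_force: [-0.1, 2.8, 0.2]
grip_width: 0.0001
finger_force: 1.1
```

Call:
play_rows(
  motion=[
    {"linear":[-4.2,0,2.7],"rot":[0,0,0],"jaw":0},
    {"linear":[-4.2,0,2.8],"rot":[0,0,0],"jaw":0},
    {"linear":[-3.9,0,3.1],"rot":[0,0,0],"jaw":0},
    {"linear":[-3.9,0,3.2],"rot":[0,0,0],"jaw":0},
    {"linear":[-3.6,0,3.5],"rot":[0,0,0],"jaw":0},
    {"linear":[-3.5,0,3.6],"rot":[0,0,0],"jaw":0},
    {"linear":[-3.2,0,3.8],"rot":[0,0,0],"jaw":0},
    {"linear":[-3.2,0,3.9],"rot":[0,0,0],"jaw":0},
    {"linear":[0,0,0],"rot":[0,0,0],"jaw":0},
  ],
)

```text
time: 14.9
position: [0.5394, -0.1361, 0.3017]
eef_rot: [-3.141, 0.001, 1.571]
wrist_force: [-0.2, -0.5, 0.6]
grip_width: 0.0003
finger_force: 0.0
```

```bash
python3 - <<'E'
from h import *
s=r.read_state();print(s['position'],s['wrist_force'])
for n in('scene','top'):
    cc=cam(n);ww=cloud(cc)
    h=cv2.cvtColor(cc['frame'],cv2.COLOR_RGB2HSV);k=(h[...,1]>150)&((h[...,0]<8)|(h[...,0]>172))&(np.abs(ww[...,0]-.54)<.03)&(np.abs(ww[...,1]+.12)<.08)&(ww[...,2]>.05)
    Q=ww[k]
    if len(Q)>5: V=np.linalg.svd(Q-Q.mean(0))[2][0];print(n,len(Q),Q.mean(0),np.degrees(np.arctan2(V[2],-V[1])),Q.min(0),Q.max(0))
E
```

```text
[ 0.53939075 -0.13608484  0.30172744] [-0.22615727 -0.51691498  0.64407085]
scene 102 [ 0.54409284 -0.13207229  0.11769237] 32.28886641721531 [ 0.53330765 -0.16084758  0.09957114] [ 0.55155155 -0.10633058  0.13796875]
top 13 [ 0.53875384 -0.10912828  0.1037414 ] -128.8125697398017 [ 0.53143459 -0.11249735  0.09918807] [ 0.54570157 -0.106766    0.10890833]
```

The handle is following (elevation about 34°, as predicted). I'll continue to about q = 1.05.

Call:
play_rows(
  motion=[
    {"linear":[-2.8,0,4.1],"rot":[0,0,0],"jaw":0},
    {"linear":[-2.8,0,4.2],"rot":[0,0,0],"jaw":0},
    {"linear":[-2.4,0,4.4],"rot":[0,0,0],"jaw":0},
    {"linear":[-2.3,0,4.4],"rot":[0,0,0],"jaw":0},
    {"linear":[-1.9,0,4.6],"rot":[0,0,0],"jaw":0},
    {"linear":[-1.9,0,4.7],"rot":[0,0,0],"jaw":0},
    {"linear":[-1.5,0,4.8],"rot":[0,0,0],"jaw":0},
    {"linear":[-1.4,0,4.8],"rot":[0,0,0],"jaw":0},
    {"linear":[-0.5,0,2.5],"rot":[0,0,0],"jaw":0},
    {"linear":[0,0,0],"rot":[0,0,0],"jaw":0},
  ],
)

```text
time: 15.83
position: [0.5394, -0.1529, 0.2634]
eef_rot: [-3.141, -0.0, 1.572]
wrist_force: [0.4, 0.5, 0.3]
grip_width: -0.0001
finger_force: 0.0
```

Call:
play_rows(
  motion=[
    {"linear":[-0.5,0,2.5],"rot":[0,0,0],"jaw":0},
    {"linear":[-0.5,0,2],"rot":[0,0,0],"jaw":0},
    {"linear":[0,0,0],"rot":[0,0,0],"jaw":0},
  ],
)

```text
time: 16.08
position: [0.5396, -0.1537, 0.2597]
eef_rot: [3.141, -0.0, 1.572]
wrist_force: [-0.3, 0.9, 4.3]
grip_width: -0.0003
finger_force: 2.2
```

Call:
play_rows(
  motion=[
    {"linear":[-0.4,0,2],"rot":[0,0,0],"jaw":0},
    {"linear":[-0.3,0,2],"rot":[0,0,0],"jaw":0},
    {"linear":[0,0,0],"rot":[0,0,0],"jaw":0},
  ],
)

```text
time: 16.33
position: [0.5397, -0.1544, 0.256]
eef_rot: [3.141, -0.0, 1.573]
wrist_force: [-1.7, 1.7, 5.9]
grip_width: -0.0001
finger_force: 3.1
```

Call:
play_rows(
  motion=[
    {"linear":[0,0,2],"rot":[0,0,0],"jaw":0},
    {"linear":[0,0,2],"rot":[0,0,0],"jaw":0},
    {"linear":[0,0,0],"rot":[0,0,0],"jaw":0},
  ],
)

```text
time: 16.58
position: [0.5397, -0.1547, 0.2522]
eef_rot: [3.141, 0.001, 1.572]
wrist_force: [-0.9, -0.3, 5.5]
grip_width: -0.0002
finger_force: 3.0
```

Call:
play_rows(
  motion=[
    {"linear":[0,0,2],"rot":[0,0,0],"jaw":0},
    {"linear":[0,0,2],"rot":[0,0,0],"jaw":0},
    {"linear":[0,0,0],"rot":[0,0,0],"jaw":0},
  ],
)

```text
time: 16.83
position: [0.5396, -0.1549, 0.2479]
eef_rot: [3.141, 0.002, 1.572]
wrist_force: [-1.4, -2.7, 3.9]
grip_width: -0.0002
finger_force: 2.0
```

Call:
play_rows(
  motion=[
    {"linear":[0,0,2],"rot":[0,0,0],"jaw":0},
    {"linear":[0,0,1.5],"rot":[0,0,0],"jaw":0},
    {"linear":[0,0,0],"rot":[0,0,0],"jaw":0},
  ],
)

```text
time: 17.08
position: [0.5393, -0.1542, 0.2434]
eef_rot: [-3.141, -0.001, 1.572]
wrist_force: [-0.4, -1.0, 0.1]
grip_width: -0.0002
finger_force: 0.2
```

Call:
play_rows(
  motion=[
    {"linear":[0,0,1],"rot":[0,0,0],"jaw":0},
    {"linear":[0,0,0.5],"rot":[0,0,0],"jaw":0},
    {"linear":[0,0,0],"rot":[0,0,0],"jaw":0},
  ],
)

```text
time: 17.33
position: [0.5396, -0.1542, 0.2429]
eef_rot: [3.141, -0.001, 1.573]
wrist_force: [-2.3, 1.1, 6.2]
grip_width: -0.0001
finger_force: 2.9
```

Call:
play_rows(
  motion=[
    {"linear":[0,0,1],"rot":[0,0,0],"jaw":0},
    {"linear":[0,0,0],"rot":[0,0,0],"jaw":0},
  ],
)

```text
time: 17.5
position: [0.5399, -0.1542, 0.2425]
eef_rot: [3.14, -0.001, 1.573]
wrist_force: [-2.4, 2.2, 10.9]
grip_width: -0.0002
finger_force: 5.0
```

This is stiff, at the bar's own spring rate, so it is the stop. One more slight press (about 15 N), then back off and check.

Call:
play_rows(
  motion=[
    {"linear":[0,0,0.8],"rot":[0,0,0],"jaw":0},
    {"linear":[0,0,0],"rot":[0,0,0],"jaw":0},
    {"linear":[0,0,0],"rot":[0,0,0],"jaw":0},
  ],
)

```text
time: 17.75
position: [0.5399, -0.1542, 0.2422]
eef_rot: [3.14, -0.001, 1.573]
wrist_force: [-3.1, 2.4, 14.1]
grip_width: -0.0001
finger_force: 6.5
```

Call:
play_rows(
  motion=[
    {"linear":[0,0,-3],"rot":[0,0,0],"jaw":0},
    {"linear":[0,0,-20],"rot":[0,0,0],"jaw":0},
    {"linear":[0,0,-40],"rot":[0,0,0],"jaw":0},
    {"linear":[0,0,-40],"rot":[0,0,0],"jaw":0},
    {"linear":[-20,0,-30],"rot":[0,0,0],"jaw":0},
    {"linear":[-30,0,-10],"rot":[0,0,0],"jaw":0},
    {"linear":[-30,0,0],"rot":[0,0,0],"jaw":0},
    {"linear":[-30,0,0],"rot":[0,0,0],"jaw":0},
    {"linear":[0,0,0],"rot":[0,0,0],"jaw":0},
    {"linear":[0,0,0],"rot":[0,0,0],"jaw":0},
  ],
)

```text
time: 18.58
position: [0.5394, -0.2657, 0.3831]
eef_rot: [-3.141, -0.001, 1.57]
wrist_force: [-1.0, 0.5, -0.4]
grip_width: -0.0
finger_force: 0.0
```

```bash
python3 - <<'E'
from h import *
for n in('scene','top'):
    cc=cam(n);ww=cloud(cc)
    h=cv2.cvtColor(cc['frame'],cv2.COLOR_RGB2HSV);k=(h[...,1]>150)&((h[...,0]<8)|(h[...,0]>172))&(np.abs(ww[...,0]-.54)<.03)&(np.abs(ww[...,1]+.12)<.08)&(ww[...,2]>.03)
    Q=ww[k]
    if len(Q)>5: V=np.linalg.svd(Q-Q.mean(0))[2][0];print(n,len(Q),Q.mean(0),np.degrees(np.arctan2(V[2],-V[1])),Q.min(0),Q.max(0))
    if n=='scene': save('end',cv2.resize(cc['frame'][130:240,190:330],(764,600),interpolation=cv2.INTER_CUBIC))
E
```

```text
scene 101 [ 0.54296227 -0.14599733  0.06998001] 174.62047178315666 [ 0.52929281 -0.17531557  0.06355728] [ 0.55194922 -0.11568303  0.0758183 ]
top 128 [ 0.53860102 -0.14627991  0.06987655] -4.101816451835092 [ 0.53091442 -0.17824339  0.06248307] [ 0.54696254 -0.1154259   0.07663178]
```

View pics/end.png

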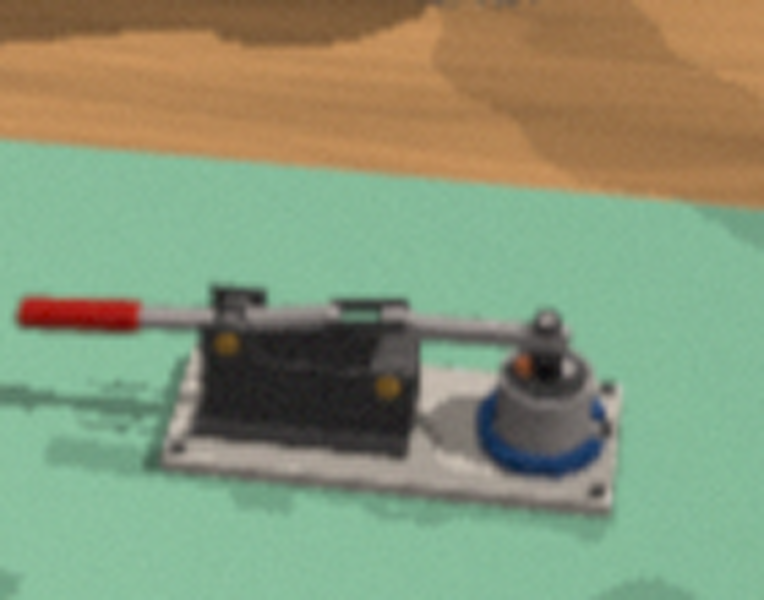

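The picture shows the handle flat at its stop and the arm level with the spindle on the holder. The push force fell to zero and then rose sharply at the stop. The robot is clear, so I'll hand in.

```bash
python3 -c "
from cell import r
print(r.finish_job())"
```

```text
the job is handed in; nothing more can be done
None
```

I put the holder fully down in the nest with its crown in the slot, pushed the clamp handle over centre to its stop at about 14 N, and handed the job in. No verdict came back; the force rise at the stop and the pictures indicate the handle is home, but they can't pin its angle to the 0.015 rad needed.

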